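# Open the combination padlock on the parts chest and hold it up

## Robot

A 6-joint arm with a two-finger parallel gripper is mounted at the origin on the work surface. World frame = base frame: x ahead of the robot, y to its left, z up, the work surface at z = 0. Lengths are in mm, angles in rad, forces in N, time in s.
With the tool pointing down it reaches from about 300 to 775 mm from the base axis. Payload 14.6 kg.
Tool frame: the origin (TCP) lies at the very end of the fingers, on their centre line; the grasp point (between the pads) lies 19 mm behind it (grip_point_offset is the distance from the TCP to the grasp point, in mm); z points along the fingers, y is the line along which they close (so a half turn about z gives the same grasp; the last joint's range is limited). The gripper opens to 94 mm and grips with 3 to 60 N. Pads are 16 mm wide; open, the fingers measure 119 mm over their backs; the gripper's body (75 mm by 177 mm) begins 78 mm behind the grasp point.
Start: joints at [1.273, 0.3, 1.521, -0, 1.321, -0.067], TCP at [125.814, 535.406, 205.446] pointing down, gripper open.
Joint ranges: [-3.03, 3.03], [-0.79, 2.21], [0.23, 2.52], [-1.04, 4.18], [0, 3.07], [-2.55, 2.55]. Speed limits (rad/s): [2.22, 2.22, 2.57, 3.14, 3.14, 3.14].

## Interface

Orientations are given as [roll, pitch, yaw] about the fixed x, y, z axes, in that order (R = Rz(yaw) Ry(pitch) Rx(roll)).
In Python, from cell import read_state, camera, camera_info, sign_off, grip_point_offset gives the robot as it stands.
- The arm moves only by the shell command python3 -m handwheel 'ROWS' [FORCE]. ROWS is text: rows parted by semicolons, each of 5 numbers parted by spaces: the shift along the world's x, y, z in units of 40 mm (1.0 is 40 mm), then the turn about the world's z in units of 5 degrees (1.0 is 5 degrees), then the closure, from 0 (fully open) to 1 (shut). In form: dx dy dz yaw gripper; .... A call has 1 to 12 rows; each row shifts and turns the commanded pose from where the row before left it; what a row does not reach is not made up. A row lasts 1/12 s, in which the tool goes at most 41.7 mm and 7.16 degrees, less where a joint would pass 70% of its speed; a pose out of reach is approached as far as the arm can. A call is refused whole if a number of a shift passes 1 or a number of a turn 1, either way. A call with a gripper value outside its range is refused whole. The fingers move at their own pace and stop on an object; FORCE is the grip in N (left out, the last holds). Time passes only in rows, so rows that do not move let the fingers close. It gives the time, the measured TCP pose, the force, the opening and the grip force at its end, in the units of the state.
- read_state(): the state, without advancing time (a new reading comes with each control period).
- camera(name): name is "side" or "top" or "wrist"; returns (picture, depth): 384x512x3 uint8, red, green, blue; 384x512 float32, mm along the optical axis (not along the pixel's ray), 0 where there is no reading.
- camera_info(name): a dict with "intrinsics" (3x3 intrinsics, pixels), "world_from_camera" (4x4, takes a point from camera to world coordinates). Camera axes: x right, y down, z forward; pixel columns grow to the right and rows downward; lengths in mm; the calibration is good to about 2 mm. A picture is of the moment at which its call begins: read the wrist's pose just before it. camera_info takes no time and is no camera call; for the wrist camera it gives the pose at the moment of the call.
- sign_off(): hands the job in; it is judged then, once.
The state is a dict: "clock": time; "joints": joint angles; "qd": joint speeds; "effort": joint torques, N m; "eef_pos": TCP position; "eef_rot": TCP orientation; "wrist_force": force on the tool from outside, world axes, zero at the start; "moment": the same for the moment, N m; "finger_gap": finger opening in mm; "finger_force": force on a finger pad.
Only numpy, scipy, OpenCV 4.12 (cv2) and the standard library are available. Lean on these libraries where they do the work, as an engineer would, in place of code of your own. Each camera call takes 0.05 s, during which the arm holds its last target. There are 200 camera calls.

## Task

Unlock the padlock on the blue parts chest: from where it stands turn its dial clockwise until the red mark clicks in at the white pointer, then anticlockwise until the yellow mark clicks in there. Take hold of the lock's body and pull it away from the hasp so that the shackle slides out, slip the open shackle off the staple, and finish while holding the open lock up, dial uppermost and level, about a hand's width or more clear above the chest. Leave all the other things on the chest and the bench where they are.

Things in the scene. Friction and masses are not known exactly. Their poses are not given: they have to be found in the camera images.
- chest: Blue steel parts chest, 300 x 340 x 85 mm, fixed to the bench; origin under its centre, flat top 85 mm above the origin. Its x axis points away from the robot at yaw 0. A padlock lies flat on its back on the top, held by the hasp's staple.
- staple (a point): Middle of the crossbar of the steel staple fixed on the chest: an arch of 5 mm round bar standing across the chest's x axis; two posts 22 mm apart along the chest's y, joined by the crossbar, centre line 24 mm above the chest's top. The hasp's leaf round its foot is flush. The shackle's toe leg passes through the arch (about 5 mm play either side), one post inside the U, one outside.
- lock: Brass combination padlock, loose, dial up, 0.35 to 0.6 kg in all. Body 62 mm (own x, -32 to +30 mm) x 56 mm (own y) x 26 mm thick, vertical sides; origin on its underside, x axis towards the shackle, z up along the dial's axis. It can slide and turn on the chest as far as the staple lets it; its friction on the chest (over 0.03 N m) outdoes the dial's.
- lock_face (a point): Centre of the body's face from which the shackle comes out: lock x = +30 mm, y = 0, 13 mm above the underside.
- toe_tip (a point): Tip of the shackle's toe, the leg at lock y = +19 mm. The shackle is a U of 7 mm round steel, centre line 13 mm above the lock's underside. Shut, the tip is sunk 5 mm in the body (lock x = +25 mm); fully out it stands 13 mm in front of the face. The lock lifts straight up off the staple when the staple's bar lies between face and tip (lock x about +36.5 mm, within 3 mm).
- bow (a point): Middle of the shackle's bow (centre line), lock x = +69 mm when shut; nothing stands in front of it at its height. The other leg, the heel at lock y = -19 mm, always stays in the body.
- shackle (a joint): How far the shackle is slid out along lock +x, m: 0 shut, 0.018 fully out (a stop). Locked, it gives 1 mm (3 mm at 25 N). Unlocked, about 2.5 N of friction holds it where it stands. To open, move the body along lock -x: after 8 to 16 mm of play the bow catches on the staple's inner post, then the body draws off the shackle. Then push the body forward about 42 mm to bring the staple into the gap.
- dial_top (a point): Centre of the top of the dial's black ribbed knob, 46 mm above the lock's underside, on the dial's axis (lock x = -3 mm, y = 0). Knob 27 mm across and 15.5 mm tall, on a black skirt 43 mm across whose top is 30.5 mm above the underside. 12 marks, 12 click notches 30 degrees apart (about 0.01 N m, each centred with a mark at the pointer); friction about 0.01 N m; turns endlessly both ways.
- red_mark (a point): Red line on the dial's skirt, 19.5 mm from its axis; the red line on the knob points to it. It starts 0.8 to 1.8 rad anticlockwise of the pointer seen from above. Coming to the pointer clockwise (within 0.2 rad) sets a hidden second wheel, which the dial drives only after 2.8 rad of play on reversing; at the start that play is under 0.4 rad. If overshot, turn on clockwise one full turn to red.
- yellow_mark (a point): Yellow line on the dial's skirt, 19.5 mm from the axis, 2.09 rad (four notches) clockwise of the red line seen from above. Turned anticlockwise to the pointer (within 0.2 rad) after red, it frees the shackle.
- pointer (a point): Tip of the white pointer on the lock's body, 23.5 mm from the dial's axis on the side away from the shackle (lock -x). A mark at the pointer is 4 mm from this point.
- flux_tin: Amber round tin, 65 mm across, 22 mm high, on the chest's lid; leave alone. Origin under its centre.
- cutters: Side cutters with blue handles, 130 mm long, on the chest's lid; leave alone. Origin at the pivot.
- screwdriver: Yellow-handled screwdriver, 200 mm long, on the bench; leave alone.
- spool: Spool of solder, 58 mm across, 36 mm high, on the bench; leave alone.
- pump: Desoldering pump, about 200 mm long, 22 mm thick, on the bench; leave alone.
- board: Small green circuit board, 110 x 75 mm, on the bench; leave alone.
- screw_tray: Grey tray of screws, 100 x 70 x 22 mm, on the bench; leave alone.
- swab_jar: Clear jar with white cap, 54 mm across, 70 mm high, on the bench; leave alone.

How it is judged:
By the outcome, as a careful person would: the job done as asked, in the order asked, and still so for the second after the job is handed in, while the arm keeps its last pose, push and grip.
It also fails if it takes over 61 s, if anything falls off the work surface, if the arm or the gripper's body presses on something with over 40 N, if the wrist force passes 120 N, or if a joint passes its speed limit or range.

## Working session

There is one attempt and no reset: what is moved stays moved. The work goes in short steps, Python scripts to look and compute and a shell command to move; the robot and the scene stay as the last step left them, time stands still between calls to the robot, and variables do not carry over. Pictures are saved under pics/ and viewed, at most 10 in all, crops included, and the job is handed in when it is done.

```bash
mkdir -p pics; ls; python3 - <<'E'
from cell import *
import cv2,numpy as np
print(read_state(),grip_point_offset)
ims=[]
for n in("top","side"):
    p,d=camera(n);np.savez(f"pics/{n}0.npz",p=p,d=d);i=camera_info(n);print(n,i)
    cv2.imwrite(f"pics/{n}0.png",p[:,:,::-1])
E
```

```text
pics
{'clock': 0.0, 'joints': array([ 1.27341477e+00,  3.00442760e-01,  1.52158981e+00,  5.09465961e-06,
        1.32068491e+00, -6.66217478e-02]), 'qd': array([-4.50200995e-04, -2.45289344e-05,  1.31794292e-03, -4.77382586e-04,
       -2.53573386e-04,  6.56892889e-04]), 'effort': array([ 2.07966979e-03, -5.31811595e+01, -3.52735627e+01,  7.08703394e-02,
        2.43830297e-02, -8.64256549e-05]), 'eef_pos': array([125.73068294, 535.16672646, 204.89818088]), 'eef_rot': array([-3.14047066e+00, -7.98059557e-05,  2.91083154e+00]), 'wrist_force': array([ 0.19764797,  0.04112079, -0.16906111]), 'moment': array([0.05018037, 0.00284698, 0.01978549]), 'finger_force': 0.0, 'finger_gap': 93.94385140273816} 18.8
top {'intrinsics': array([[389.74813804,   0.        , 250.75004918],
       [  0.        , 389.74813804, 194.33311196],
       [  0.        ,   0.        ,   1.        ]]), 'world_from_camera': array([[-9.65536721e-02, -9.72526655e-01,  2.11823735e-01,
         2.41542806e+02],
       [-9.95325419e-01,  9.38781009e-02, -2.26762537e-02,
        -2.56180031e-01],
       [ 2.16765119e-03, -2.13023023e-01, -9.77044775e-01,
         1.41758913e+03],
       [ 0.00000000e+00,  0.00000000e+00,  0.00000000e+00,
         1.00000000e+00]])}
side {'intrinsics': array([[368.21414528,   0.        , 251.55102094],
       [  0.        , 368.21414528, 196.80696616],
       [  0.        ,   0.        ,   1.        ]]), 'world_from_camera': array([[-9.99413327e-01, -2.41400892e-02,  2.42952192e-02,
         5.19596126e+02],
       [-3.42271492e-02,  6.78573814e-01, -7.33734340e-01,
         7.94081250e+02],
       [ 1.22631283e-03, -7.34135434e-01, -6.79001960e-01,
         8.56981241e+02],
       [ 0.00000000e+00,  0.00000000e+00,  0.00000000e+00,
         1.00000000e+00]])}
```

View pics/top0.png

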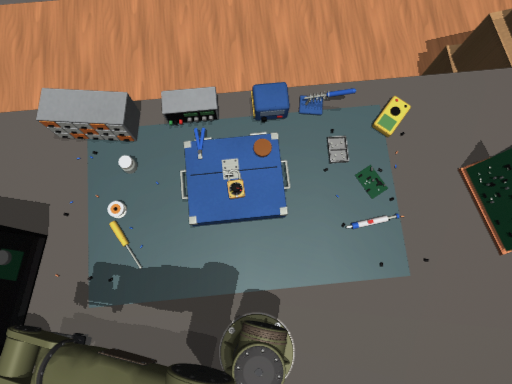

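The top view shows the blue chest, with the lock's dial at about (236,188), the hasp plate at (231,168), the tin at (263,148) and the cutters at (200,142).

```bash
cat > h.py <<'E'
from cell import *
import cv2,numpy as np
def ray(n,u,v,z,info=None):
    i=info or camera_info(n);K=i["intrinsics"];T=i["world_from_camera"]
    d=T[:3,:3]@np.linalg.inv(K)@[u,v,1];o=T[:3,3]
    return o+d*(z-o[2])/d[2]
def proj(n,P,info=None):
    i=info or camera_info(n);T=np.linalg.inv(i["world_from_camera"])
    c=T[:3,:3]@np.array(P,float)+T[:3,3];p=i["intrinsics"]@c;return p[:2]/p[2]
E
python3 - <<'E'
from h import *
print("dial",ray("top",236,188,131),"hasp",ray("top",231,168,90))
for c in((187,143),(278,136),(284,213),(193,219)):print(ray("top",*c,85))
i=camera_info("wrist");print(i)
st=read_state();print(st['eef_pos'])
E
```

```text
dial [547.15412755  17.53824078 131.        ] hasp [630.98902233  29.27781391  90.        ]
[740.84726033 179.08281782  85.        ]
[ 735.9771041 -150.1769656   85.       ]
[ 453.51189073 -139.43686233   85.        ]
[462.88581036 175.58288331  85.        ]
{'intrinsics': array([[339.37487605,   0.        , 252.66435025],
       [  0.        , 339.37487605, 192.50536637],
       [  0.        ,   0.        ,   1.        ]]), 'world_from_camera': array([[ 2.29234004e-01,  9.37482227e-01,  2.61875628e-01,
         4.89144258e+01],
       [ 9.73370207e-01, -2.20370685e-01, -6.31442839e-02,
         5.54351530e+02],
       [-1.48693227e-03,  2.69376751e-01, -9.63033725e-01,
         3.84618679e+02],
       [ 0.00000000e+00,  0.00000000e+00,  0.00000000e+00,
         1.00000000e+00]])}
[125.74798435 535.1910768  204.95188099]
```

```bash
python3 - <<'E'
import cv2
a=cv2.imread("pics/top0.png")[125:235,170:300];b=cv2.imread("pics/side0.png")
cv2.imwrite("pics/c0.png",cv2.resize(b,(768,576)))
E
```

```text
(no output)
```

View pics/c0.png

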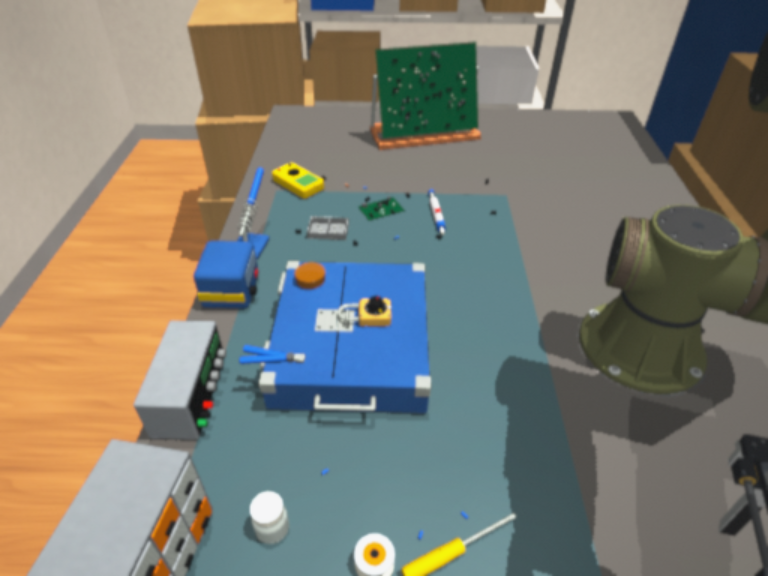

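The side view shows the lock at about (375,310) with its shackle pointing left, away from the robot, and the tin and cutters at the far side. I'll move over it.

```bash
python3 -m handwheel '.63 -.81 0 .16 0;.63 -.81 0 .16 0;.63 -.81 0 .16 0;.63 -.81 0 .16 0;.63 -.81 0 .16 0;.63 -.81 0 .16 0;.63 -.81 0 .16 0;.63 -.81 0 .16 0;.63 -.81 0 .16 0;.63 -.81 0 .16 0;.63 -.81 0 .16 0;.63 -.81 0 .16 0'
python3 -m handwheel '.63 -.81 0 .16 0;.63 -.81 0 .16 0;.63 -.81 0 .16 0;.63 -.81 0 .16 0;0 0 0 0 0;0 0 0 0 0'
python3 - <<'E'
from h import *
print(read_state()['joints'],read_state()['eef_pos'],read_state()['eef_rot'])
i=camera_info("wrist");p,d=camera("wrist")
np.savez("pics/w1.npz",p=p,d=d,T=i["world_from_camera"]);cv2.imwrite("pics/w1.png",p[:,:,::-1])
E
```

```text
clock: 1.1
eef_pos: [429.0, 144.6, 205.4]
eef_rot: [3.142, 0.0, 3.079]
wrist_force: [0.6, 1.1, 0.0]
finger_gap: 94.0
finger_force: 0.0
clock: 1.6
eef_pos: [529.3, 15.6, 204.5]
eef_rot: [3.142, -0.002, 3.131]
wrist_force: [-0.6, 0.2, -0.3]
finger_gap: 94.1
finger_force: 0.0
[-3.96810925e-02  2.56013972e-01  1.57916600e+00  1.95586065e-05
  1.30809005e+00 -1.60030592e+00] [529.26433837  15.62113236 204.52238031] [ 3.14152429e+00 -1.67607939e-03  3.13141612e+00]
```

View pics/w1.png

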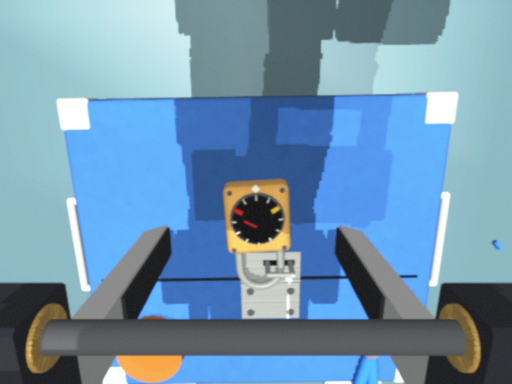

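The wrist view (image down = +x, right = +y) shows the dial at about (256,217), the white pointer at (256,189), red near (237,212), yellow near (275,210), the bow at (262,285) and the staple at (280,265).

```bash
cat > look.py <<'E'
from h import *
def meas(p,i,zb=85.,roi=None):
    """dial marks: returns world pts; red/yellow skirt marks, body, pointer. angles from dial centre"""
    h=cv2.cvtColor(p,cv2.COLOR_RGB2HSV).astype(int);H,S,V=h[...,0],h[...,1],h[...,2]
    T=i["world_from_camera"]
    c0=proj(0,roi,i);vv,uu=np.mgrid[:p.shape[0],:p.shape[1]];near=np.hypot(uu-c0[0],vv-c0[1])
    def W(m,z):
        v,u=np.nonzero(m);return np.array([ray(0,a,b,z,i) for a,b in zip(u,v)])
    body=((H>10)&(H<26)&(S>100)&(V>90)&(near<75)).astype(np.uint8)
    n,l,s,c=cv2.connectedComponentsWithStats(body);k=1+np.argmax(s[1:,4]);bm=l==k
    rc=cv2.minAreaRect(np.argwhere(bm)[:,::-1].astype(np.float32))
    corners=np.array([ray(0,*q,zb+26,i) for q in cv2.boxPoints(rc)])
    out=dict(body_c=corners.mean(0),sides=[(np.round(corners[j+1]-corners[j],1)) for j in range(3)])
    out['red']=W(((H<7)|(H>173))&(S>140)&(V>90)&(near<60),zb+30.5)
    out['yellow']=W((H>21)&(H<34)&(S>150)&(V>150)&(near<30),zb+30.5)
    out['white']=W((S<60)&(V>180)&(near<45),zb+26)
    out['dark']=W((V<60)&(near<45),zb+30.5)
    return out
E
python3 - <<'E'
from look import *
z=np.load("pics/w1.npz");p=z['p'];i=camera_info("wrist");i["world_from_camera"]=z['T']
o=meas(p,i,roi=(547,17,115))
print(o['body_c'],o['sides'])
for k in('red','yellow','white','dark'):
    a=o[k];print(k,len(a),np.round(a.mean(0),1),np.round(np.ptp(a,0),1))
print("ray dial",ray(0,256,217,115.5,i),"pointer",ray(0,256,189,111,i),"bow",ray(0,262,285,98,i),"staple",ray(0,282,265,109,i))
c=p[165:305,190:340];cv2.imwrite("pics/w1c.png",cv2.resize(c,None,fx=4,fy=4,interpolation=cv2.INTER_CUBIC)[:,:,::-1])
E
```

```text
[548.19685499  19.88290704 111.        ] [array([-2.5, 53.1,  0. ]), array([63.8,  4.6, -0. ]), array([  2.9, -56.3,   0. ])]
red 97 [546.8   8.8 115.5] [17.1 18.3  0. ]
yellow 37 [540.   35.1 115.5] [5.2 6.7 0. ]
white 345 [577.7  19.9 111. ] [70.4 40.6  0. ]
dark 1514 [549.   20.3 115.5] [41.9 42.1  0. ]
ray dial [546.68310725  19.09766992 115.5       ] pointer [523.57198715  19.32586497 111.        ] bow [621.23586523  24.34157791  98.        ] staple [594.76349397  42.04472593 109.        ]
```

View pics/w1c.png

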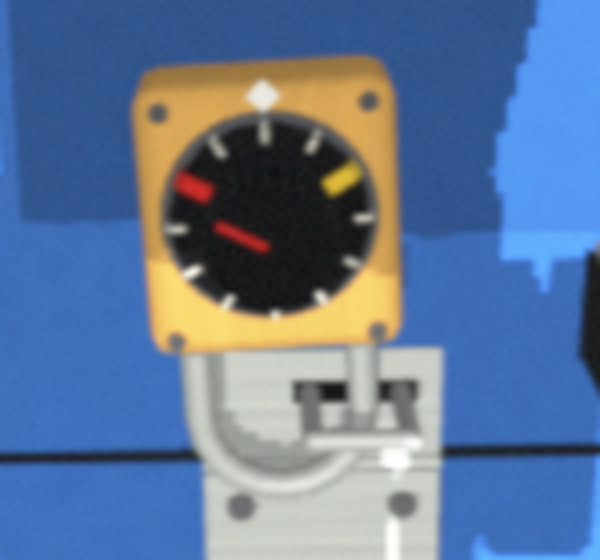

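The dial reads cleanly: centre crop (270,223), pointer (262,97), a white tick at the pointer, red (194,187) two notches anticlockwise, and yellow (342,179) two notches clockwise. I'll pre-rotate −60° and grip the knob, then turn −60° and +120°.

```bash
python3 -m handwheel '.04 .01 -.177 -1 .4;.04 .01 -.177 -1 .4;.04 .01 -.177 -1 .4;.04 .01 -.177 -1 .4;.04 .01 -.177 -1 .4;.04 .01 -.177 -1 .4;.04 .01 -.177 -1 .4;.04 .01 -.177 -1 .4;.04 .01 -.177 -1 .4;.04 .01 -.177 -1 .4;.04 .01 -.177 -1 .4;.04 .01 -.177 -1 .4' 15
python3 -m handwheel '0 0 0 0 .4;0 0 0 0 .4'
python3 - <<'E'
from h import *
i=camera_info("wrist");p,d=camera("wrist");print(read_state()['eef_pos'],read_state()['eef_rot'])
np.savez("pics/w2.npz",p=p,d=d,T=i["world_from_camera"]);cv2.imwrite("pics/w2.png",p[:,:,::-1])
E
```

```text
clock: 2.65
eef_pos: [547.6, 23.3, 120.4]
eef_rot: [3.141, -0.0, 2.084]
wrist_force: [-0.4, -0.6, 0.4]
finger_gap: 56.6
finger_force: 0.0
clock: 2.82
eef_pos: [547.7, 22.8, 120.6]
eef_rot: [-3.141, -0.0, 2.091]
wrist_force: [0.6, 0.1, 0.7]
finger_gap: 56.6
finger_force: 0.0
[547.92304236  22.63369476 120.96578613] [3.14134068e+00 9.62035184e-05 2.09117370e+00]
```

View pics/w2.png

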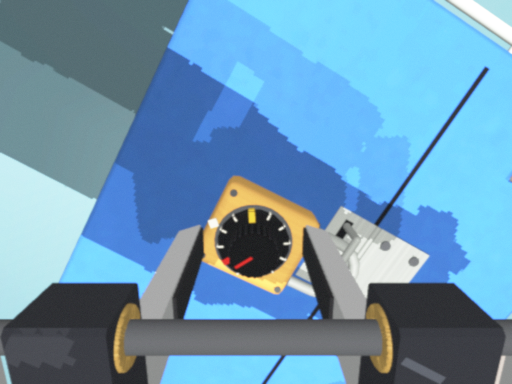

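The fingers straddle the dial, which is at (254,242). Pointer (212,222), yellow (251,215), red (226,262).

```bash
python3 - <<'E'
from look import *
z=np.load("pics/w2.npz");p=z['p'];i=camera_info("wrist");i["world_from_camera"]=z['T']
print(ray(0,253.5,242,115.5,i),ray(0,212,222,111,i))
o=meas(p,i,roi=(548,20,115));d=o['dark'];print(d.mean(0))
E
```

```text
[549.31526787  20.98848451 115.5       ] [522.53874321  18.16482677 111.        ]
[549.7993335   20.34024266 115.5       ]
```

```bash
python3 -m handwheel '.03 -.05 0 0 .4;0 0 0 0 1;0 0 0 0 1;0 0 0 0 1;0 0 0 0 1;0 0 0 0 1;0 0 0 0 1;0 0 0 0 1'
python3 -m handwheel '0 0 0 -1 1;0 0 0 -1 1;0 0 0 -1 1;0 0 0 -1 1;0 0 0 -1 1;0 0 0 -1 1;0 0 0 -1 1;0 0 0 -1 1;0 0 0 -1 1;0 0 0 -1 1;0 0 0 -1 1;0 0 0 -1 1'
python3 -m handwheel '0 0 0 0 1;0 0 0 0 1;0 0 0 0 1'
python3 - <<'E'
from h import *
i=camera_info("wrist");p,d=camera("wrist");s=read_state();print(s['eef_pos'],s['eef_rot'],s['joints'][5],s['moment'])
np.savez("pics/w3.npz",p=p,d=d,T=i["world_from_camera"]);cv2.imwrite("pics/w3.png",cv2.resize(p[165:315,165:340],None,fx=3,fy=3,interpolation=cv2.INTER_CUBIC)[:,:,::-1])
E
```

```text
clock: 3.53
eef_pos: [549.5, 19.9, 120.5]
eef_rot: [3.141, 0.0, 2.087]
wrist_force: [0.5, 1.0, 0.9]
finger_gap: 26.5
finger_force: 15.0
clock: 4.53
eef_pos: [549.7, 19.7, 120.6]
eef_rot: [3.141, -0.0, 1.036]
wrist_force: [2.1, -0.7, 0.1]
finger_gap: 26.4
finger_force: 15.0
clock: 4.78
eef_pos: [549.6, 19.7, 120.6]
eef_rot: [3.141, -0.0, 1.043]
wrist_force: [2.5, -0.9, -0.2]
finger_gap: 26.2
finger_force: 15.0
[549.55203655  19.73750343 120.57245608] [ 3.14121687e+00 -8.60656241e-05  1.04216601e+00] 0.49802329833622117 [-0.32115009 -0.35601331 -0.03909265]
```

View pics/w3.png

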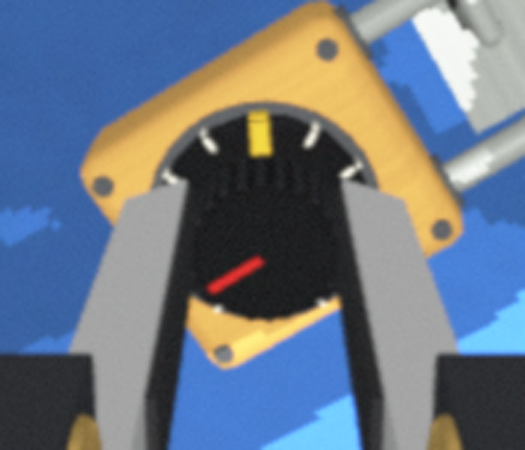

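The fingers hold the knob and the yellow mark is up at (260,133). The red knob line runs (262,260)→(210,291), and the body bolts are at (103,186), (327,48), (442,230) and (224,353). I'll compute the lock and mark angles.

```bash
python3 - <<'E'
from look import *
z=np.load("pics/w3.npz");i=camera_info("wrist");i["world_from_camera"]=z['T']
f=lambda q,zz:ray(0,165+q[0]/3-.33,165+q[1]/3-.33,zz,i)[:2]
b=[f(q,111) for q in((103,186),(327,48),(442,230),(224,353))]
a=lambda v:np.degrees(np.arctan2(v[1],v[0]))
c=np.mean(b,0);print(c,[a(b[1]-b[0]),a(b[2]-b[3]),a(b[1]-b[2])+90 ,a(b[0]-b[3])+90],[np.linalg.norm(b[k]-b[k-1]) for k in range(4)])
r=[f(q,131) for q in((262,260),(210,291))];print("redline",a(r[1]-r[0]))
y=f((260,133),115.5);cy=f((262,218),115.5);print("yellow dir from axis",a(y-np.array([549.6,19.7])), y)
z=np.load("pics/w1.npz");i["world_from_camera"]=z['T']
g=lambda q:ray(0,190+q[0]/4-.4,165+q[1]/4-.4,111,i)[:2]
b=[g(q) for q in((158,113),(176,342),(378,331),(368,101))];print("start yaw",a(b[1]-b[0]),a(b[2]-b[3]),a(b[2]-b[1])-90,a(b[3]-b[0])-90,np.mean(b,0))
E
```

```text
[550.59293782  19.53597803] [np.float64(2.3510927256486713), np.float64(1.8769164395778988), np.float64(181.9646801086256), np.float64(182.12980030060612)] [np.float64(44.10704671579634), np.float64(52.29085746712388), np.float64(44.53942028185334), np.float64(52.1626179457013)]
redline -177.23680094511013
yellow dir from axis 65.25800587294444 [556.9903059   35.73670603]
start yaw 2.6552099582133795 3.094664657647542 2.7847406677985873 2.781691084638723 [551.68101204  20.04910608]
```

Red is within 1° of the pointer. Now anticlockwise 120°.

```bash
python3 -m handwheel '0 0 0 1 1;0 0 0 1 1;0 0 0 1 1;0 0 0 1 1;0 0 0 1 1;0 0 0 1 1;0 0 0 1 1;0 0 0 1 1;0 0 0 1 1;0 0 0 1 1;0 0 0 1 1;0 0 0 1 1'
python3 -m handwheel '0 0 0 1 1;0 0 0 1 1;0 0 0 1 1;0 0 0 1 1;0 0 0 1 1;0 0 0 1 1;0 0 0 1 1;0 0 0 1 1;0 0 0 1 1;0 0 0 1 1;0 0 0 1 1;0 0 0 1 1'
python3 -m handwheel '0 0 0 0 1;0 0 0 0 1;0 0 0 0 1'
python3 - <<'E'
from h import *
i=camera_info("wrist");p,d=camera("wrist");s=read_state();print(s['eef_pos'],s['eef_rot'],s['joints'][5],s['moment'])
np.savez("pics/w4.npz",p=p,d=d,T=i["world_from_camera"]);cv2.imwrite("pics/w4.png",cv2.resize(p[165:365,165:340],None,fx=3,fy=3,interpolation=cv2.INTER_CUBIC)[:,:,::-1])
E
```

```text
clock: 5.83
eef_pos: [548.7, 19.8, 120.5]
eef_rot: [-3.14, -0.001, 2.093]
wrist_force: [-3.9, -2.1, 4.2]
finger_gap: 26.5
finger_force: 15.0
clock: 6.83
eef_pos: [548.9, 19.5, 120.5]
eef_rot: [-3.141, -0.001, 3.14]
wrist_force: [-3.3, -3.5, 2.4]
finger_gap: 26.9
finger_force: 15.0
clock: 7.08
eef_pos: [549.2, 19.7, 120.5]
eef_rot: [-3.141, -0.001, 3.132]
wrist_force: [-3.0, -2.7, 4.4]
finger_gap: 26.8
finger_force: 15.0
[549.20436361  19.77360378 120.51467145] [-3.14148494e+00 -5.31683540e-04  3.13237034e+00] -1.592120313302856 [-0.52994516  0.66194057  0.01322923]
```

View pics/w4.png

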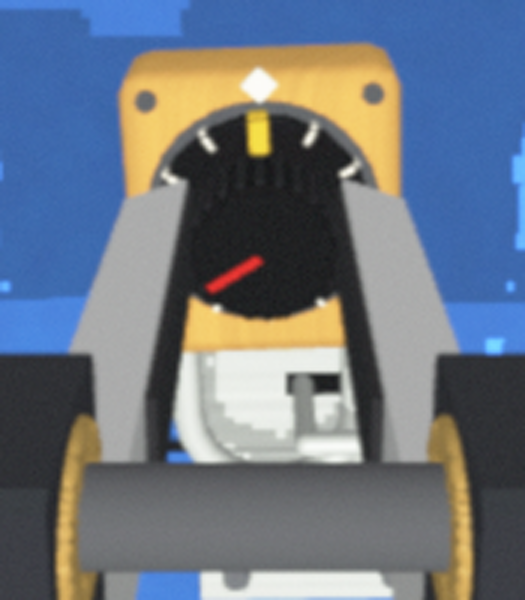

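Yellow (258,133) sits straight below the white pointer (259,85), so the dial is aligned. Next I'll release, open, go down round the body and grip it.

```bash
python3 -m handwheel '0 0 0 0 0;0 0 0 0 0;0 0 0 0 0;0 0 0 0 0;0 0 0 0 0;0 0 0 0 0;0 0 0 0 0;0 0 0 0 0;0 0 0 0 0'
python3 - <<'E'
from h import *
i=camera_info("wrist");p,d=camera("wrist");s=read_state();print(s['finger_gap'])
cv2.imwrite("pics/w5.png",cv2.resize(p[165:365,165:340],None,fx=3,fy=3,interpolation=cv2.INTER_CUBIC)[:,:,::-1])
g=lambda q:ray(0,q[0],q[1],111,i)[:2]
np.savez("pics/w5.npz",p=p,T=i["world_from_camera"])
E
```

```text
clock: 7.88
eef_pos: [549.4, 19.8, 120.5]
eef_rot: [3.142, 0.0, 3.134]
wrist_force: [-0.3, -0.2, -0.2]
finger_gap: 83.3
finger_force: 0.0
87.4045214815773
```

View pics/w5.png

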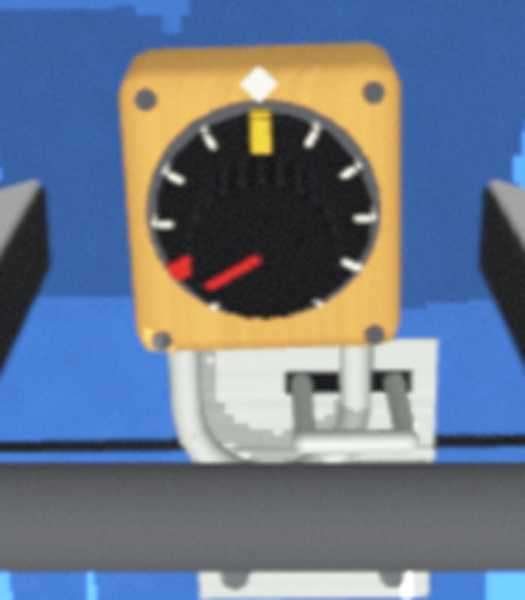

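The dial is free with yellow (260,132) at the pointer (259,85). The body is centred between the fingers, with bolts at (145,100), (374,93), (162,341) and (374,335). I'll lower and grip.

```bash
python3 -m handwheel '.1 0 -.2 .45 0;0 0 -.3 0 0;0 0 -.2 0 0;0 0 -.12 0 0;0 0 0 0 1;0 0 0 0 1;0 0 0 0 1;0 0 0 0 1;0 0 0 0 1;0 0 0 0 1;0 0 0 0 1;0 0 0 0 1' 30
```

```text
clock: 8.93
eef_pos: [553.5, 19.8, 88.0]
eef_rot: [-3.142, 0.0, -3.11]
wrist_force: [-1.4, -0.2, 2.1]
finger_gap: 55.6
finger_force: 30.0
```

```bash
python3 -m handwheel '0 0 .025 0 1;-.1 -.003 0 0 1;-.1 -.003 0 0 1;-.1 -.003 0 0 1;-.1 -.003 0 0 1;-.1 -.003 0 0 1;0 0 0 0 1' 40
python3 -m handwheel '-.1 -.003 0 0 1;0 0 0 0 1;0 0 0 0 1'
python3 -m handwheel '-.05 -.002 0 0 1;-.05 -.002 0 0 1;0 0 0 0 1'
```

```text
clock: 9.52
eef_pos: [532.6, 19.3, 88.6]
eef_rot: [3.142, -0.0, -3.11]
wrist_force: [-0.6, -0.1, -4.3]
finger_gap: 55.5
finger_force: 40.0
clock: 9.77
eef_pos: [529.2, 19.1, 88.8]
eef_rot: [-3.142, -0.0, -3.11]
wrist_force: [0.3, 0.1, -4.8]
finger_gap: 55.7
finger_force: 40.0
clock: 10.02
eef_pos: [525.8, 19.0, 88.9]
eef_rot: [3.141, 0.002, -3.11]
wrist_force: [5.2, 2.2, -5.7]
finger_gap: 55.7
finger_force: 40.0
```

```bash
python3 -m handwheel '-.05 -.002 0 0 1;0 0 0 0 1;0 0 0 0 1'
python3 -m handwheel '-.05 -.002 0 0 1;0 0 0 0 1;0 0 0 0 1'
python3 - <<'E'
from h import *
i=camera_info("wrist");p,d=camera("wrist");T=i["world_from_camera"]
np.savez("pics/w6.npz",p=p,T=T);cv2.imwrite("pics/w6.png",cv2.resize(p[165:365,165:340],None,fx=3,fy=3,interpolation=cv2.INTER_CUBIC)[:,:,::-1])
p,d=camera("side");c=proj("side",(580,20,100));print(c);u,v=c.astype(int)
cv2.imwrite("pics/s6.png",cv2.resize(p[v-50:v+50,u-65:u+65],None,fx=6,fy=6,interpolation=cv2.INTER_CUBIC)[:,:,::-1])
E
```

```text
clock: 10.27
eef_pos: [525.1, 19.1, 89.4]
eef_rot: [3.141, 0.005, -3.11]
wrist_force: [13.1, 2.2, -8.5]
finger_gap: 56.1
finger_force: 40.0
clock: 10.52
eef_pos: [524.2, 19.0, 89.8]
eef_rot: [3.142, 0.008, -3.11]
wrist_force: [20.1, 2.3, -9.2]
finger_gap: 55.7
finger_force: 40.0
[239.72317046 206.6619957 ]
```

View pics/w6.png

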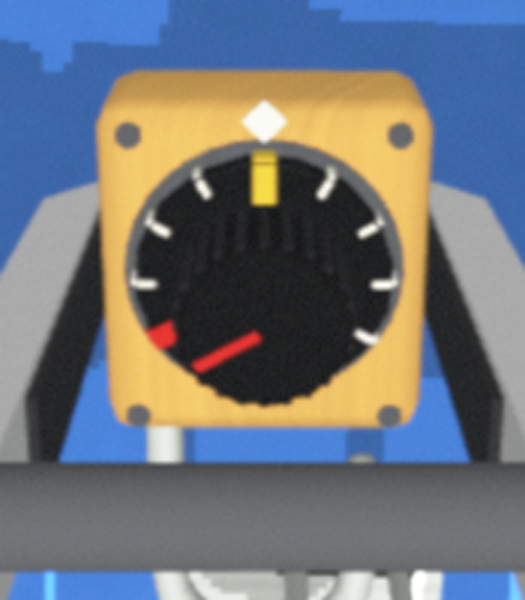

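The toe tip is visible at (362,460), out in front of the body face (edge at about y=428). The shackle is fully out and the force rise is its stop. Now forward about 42 mm along lock x, towards TCP x ≈ 566.

```bash
python3 -m handwheel '.1 .003 0 0 1;.1 .003 0 0 1;.1 .003 0 0 1;0 0 0 0 1;0 0 0 0 1'
python3 -m handwheel '.1 .003 0 0 1;.1 .003 0 0 1;.1 .003 0 0 1;.1 .003 0 0 1;.1 .003 0 0 1;.1 .003 0 0 1;0 0 0 0 1;0 0 0 0 1'
python3 - <<'E'
from h import *
z=np.load("pics/w6.npz");i=camera_info("wrist");i["world_from_camera"]=z['T']
f=lambda q,zz:ray(0,165+q[0]/3-.33,165+q[1]/3-.33,zz,i)[:2]
print("toe",f((362,457),105),"dial ptr",f((264,121),115))
z=np.load("pics/w5.npz");i["world_from_camera"]=z['T']
print("crossbar ends",f((300,440),109),f((420,440),109),"toe leg",f((355,360),98),f((355,400),98))
E
```

```text
clock: 11.03
eef_pos: [533.3, 19.1, 88.4]
eef_rot: [3.142, -0.001, -3.11]
wrist_force: [-0.4, -0.2, -5.1]
finger_gap: 55.9
finger_force: 40.0
clock: 11.7
eef_pos: [557.5, 19.9, 88.5]
eef_rot: [3.142, -0.0, -3.11]
wrist_force: [-0.0, 0.1, -4.9]
finger_gap: 55.8
finger_force: 40.0
toe [563.25500011  39.45487732] dial ptr [494.38853652  18.93704599]
crossbar ends [603.96803591  28.05618127] [604.16768967  53.98737734] toe leg [591.19950088  40.67715984] [601.35044689  40.84113021]
```

Vision gives TCP ≈ 570 and the kinematic estimate is 566. To settle it I'll feel for the face touching the staple, then back off 4 mm.

```bash
python3 -m handwheel '.1 .003 0 0 1;.1 .003 0 0 1;.025 .001 0 0 1;0 0 0 0 1'
python3 -m handwheel '.05 .001 0 0 1;0 0 0 0 1'
python3 -m handwheel '.05 .001 0 0 1;0 0 0 0 1'
```

```text
clock: 12.03
eef_pos: [566.7, 20.1, 88.7]
eef_rot: [-3.142, 0.0, -3.11]
wrist_force: [-1.3, 0.1, -4.5]
finger_gap: 55.7
finger_force: 40.0
clock: 12.2
eef_pos: [568.6, 20.2, 88.7]
eef_rot: [3.142, 0.0, -3.11]
wrist_force: [0.7, 0.3, -4.6]
finger_gap: 55.7
finger_force: 40.0
clock: 12.37
eef_pos: [570.7, 20.2, 88.7]
eef_rot: [-3.142, 0.0, -3.11]
wrist_force: [0.0, 0.8, -5.4]
finger_gap: 55.6
finger_force: 40.0
```

```bash
python3 -m handwheel '.04 .001 0 0 1;0 0 0 0 1;0 0 0 0 1'
python3 -m handwheel '.04 .001 0 0 1;0 0 0 0 1;0 0 0 0 1'
python3 -m handwheel '.04 .001 0 0 1;0 0 0 0 1;0 0 0 0 1'
```

```text
clock: 12.62
eef_pos: [571.9, 20.3, 88.6]
eef_rot: [3.142, -0.0, -3.11]
wrist_force: [-1.4, 0.5, -4.1]
finger_gap: 55.8
finger_force: 40.0
clock: 12.87
eef_pos: [572.2, 20.2, 88.4]
eef_rot: [3.142, -0.004, -3.11]
wrist_force: [-12.7, -0.3, 2.1]
finger_gap: 55.6
finger_force: 40.0
clock: 13.12
eef_pos: [572.6, 20.1, 88.3]
eef_rot: [-3.141, -0.007, -3.109]
wrist_force: [-22.8, -2.7, 6.3]
finger_gap: 55.6
finger_force: 40.0
```

Contact at TCP x ≈ 572, so the target is 568. I'll back off and lift gently.

```bash
python3 -m handwheel '-.1 -.003 0 0 1;-.05 -.002 0 0 1;0 0 0 0 1;0 0 0 0 1'
python3 -m handwheel '-.025 0 0 0 1;0 0 .1 0 1;0 0 .1 0 1;0 0 .05 0 1;0 0 0 0 1;0 0 0 0 1'
```

```text
clock: 13.45
eef_pos: [569.4, 20.1, 88.8]
eef_rot: [3.142, 0.001, -3.11]
wrist_force: [0.5, -0.5, -4.8]
finger_gap: 55.6
finger_force: 40.0
clock: 13.95
eef_pos: [568.3, 20.1, 98.9]
eef_rot: [-3.142, 0.0, -3.11]
wrist_force: [-0.9, -0.1, -4.5]
finger_gap: 55.9
finger_force: 40.0
```

```bash
python3 -m handwheel '0 0 .2 0 1;0 0 .2 0 1;0 0 .3 0 1;0 0 .4 0 1;0 0 .5 0 1;0 0 .5 0 1;0 0 .5 0 1;0 0 .5 0 1;0 0 .3 0 1;0 0 .15 0 1;0 0 0 0 1;0 0 0 0 1'
python3 -m handwheel '0 0 0 0 1;0 0 0 0 1;0 0 0 0 1;0 0 0 0 1'
python3 - <<'E'
from h import *
print(read_state()['eef_rot'])
p,d=camera("wrist")
q,d=camera("side");u,v=proj("side",(600,20,220)).astype(int)
a=cv2.resize(p[100:375,120:400],(390,384));b=cv2.resize(q[v-60:v+90,u-75:u+75],(390,384))
cv2.imwrite("pics/f.png",np.hstack([a,b])[:,:,::-1])
E
```

```text
clock: 14.95
eef_pos: [568.0, 20.1, 240.6]
eef_rot: [-3.142, -0.0, -3.11]
wrist_force: [-0.1, 0.3, -5.1]
finger_gap: 55.9
finger_force: 40.0
clock: 15.28
eef_pos: [568.1, 20.1, 240.2]
eef_rot: [3.142, -0.001, -3.11]
wrist_force: [0.1, -1.7, -4.7]
finger_gap: 55.9
finger_force: 40.0
[ 3.14154979e+00 -8.45956017e-04 -3.10967600e+00]
```

View pics/f.png

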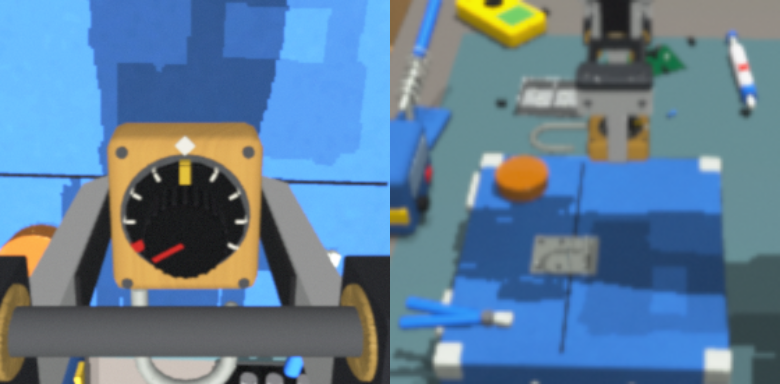

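The side view (right) shows the open lock held level well above the chest at about (600,140), with the shackle out at (555,137) and the staple plate empty at (565,255). In the wrist view (left) yellow (185,172) is still at the pointer (185,146). The tin and cutters haven't moved.

```bash
python3 -c "from cell import *;print(sign_off())"
```

```text
the job is handed in; nothing more can be done
None
```

The padlock is unlocked (red clockwise, then yellow anticlockwise), slipped off the staple and held open, level and dial up, about 150 mm above the chest; the tin and cutters look unmoved and nothing on the bench was touched. The job was handed in at about 15 s.

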